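Nest a sensor unit and hold the inspection mirror at its set angle

ROBOT

A 6-joint arm with a two-finger parallel gripper is mounted at the origin on the work surface. World frame = base frame: x ahead of the robot, y to its left, z up, the work surface at z = 0. Lengths are in mm, angles in rad, forces in N, time in s.
With the tool pointing down it reaches from about 350 to 875 mm from the base axis. Payload 4.2 kg.
Tool frame: the origin (TCP) lies between the finger pads; the fingertips stand 11 mm ahead of it and the grasp point (between the pads) lies 8 mm behind it; z points along the fingers, y is the direction in which the jaws open and shut (so a half turn about z gives the same grasp; the last joint's range is limited). The gripper opens to 85 mm and grips with 20 to 120 N. Pads are 22 mm wide; open, the fingers measure 114 mm over their backs; the gripper's body (76 mm by 85 mm) begins 54 mm behind the grasp point. The pads swing forward as they close: fully open they stand 13 mm farther back than shut.
Start: joints at [-0.954, 0.385, 0.008, 0, -1.194, -0.259], TCP at [218.898, -585.391, 242.312] pointing down, gripper open.
Joint ranges: [-3.14, 3.14], [-1.21, 2.06], [-1.07, 1.41], [-3.16, 2.05], [-2.99, -0.16], [-3.1, 3.1]. Speed limits (rad/s): [2.79, 2.79, 3.14, 3.14, 3.14, 3.14].

INTERFACE

Orientations are given as a unit quaternion [x, y, z, w].
In Python, from bench import * gives the robot as it stands.
- The arm moves only by the tool servo_tool, never from a script. Its argument "rows" is a list of rows, each a list of 7 numbers: the opening, from 0 (shut) to 1 (fully open), then the shift along the tool's x, y, z in cm, then the turn, a rotation vector about the tool's x, y, z in degrees. A call has 1 to 12 rows; each row shifts and turns the commanded pose from where the row before left it, along the tool's axes as they then stand; what a row does not reach is not made up. A row lasts 1/10 s, in which the tool goes at most 50 mm and 8.59 degrees, less where a joint would pass 70% of its speed; a pose out of reach is approached as far as the arm can. A call is refused whole if a number of a shift passes 5 or a number of a turn 8.59, either way. A call with a gripper value outside its range is refused whole. The fingers move at their own pace and stop on an object; the grip force is fixed at half the most. Time passes only in rows, so rows that do not move let the fingers close. It gives the time, the measured TCP pose, the force and the opening at its end, in the units of the state.
- read_state(): the state, without advancing time (a new reading comes with each control period).
- get_image(name): name is "scene" or "top"; returns a dict with "image" (400x640x3 uint8, red, green, blue), "mtx" (3x3 intrinsics, pixels), "k1" (the pictures are not rectified: a ray, as slopes to the right and down, at radius r is drawn at 1 + k1 r^2 times it, then the intrinsics apply), "extrinsics" (4x4, takes a point from camera to world coordinates). Camera axes: x right, y up, looking along -z (the intrinsics and any distortion apply to the point x, -y, -z); pixel columns grow to the right and rows downward; lengths in mm; the calibration is good to about 2 mm. A picture is of the moment at which its call begins. There is no depth.
- job_done(): hands the job in, once; it reports no verdict.
The state is a dict: "clock": time; "joints": joint angles; "joint_vel": joint speeds; "joint_efforts": joint torques, N m; "position": TCP position; "ee_rot": TCP orientation; "contact_force": force on the tool from outside, world axes, zero at the start; "wrist_torque": the same for the moment, N m; "gripper_width": finger opening in mm.
Only numpy, scipy, OpenCV 4.12 (cv2) and the standard library are available. Lean on these libraries where they do the work, as an engineer would, in place of code of your own. Each camera call takes 0.05 s, during which the arm holds its last target. There are 200 camera calls.

TASK

Put the oblong sensor unit fully home in the nest of the inspection fixture, flat and square, either way round, lowering it in rather than dropping it, and let go of it. Then lift the fixture's hinged mirror flap by its bar until the flap lies in line with the black setting pointer beside it, and finish while still holding it there with the gripper: the flap falls shut if released. Leave the pointer as it is set and do not disturb the other things on the bench.

Things in the scene. Friction and masses are not known exactly. Their poses are not given: they have to be found in the camera images.
- unit: The sensor unit to be tested: an oblong flat closed box, blue top over a silver lower part, 60 mm along its x, 96 mm along its y, 38 mm high, 0.15 to 0.3 kg, loose on the bench. Origin at the centre of its underside, z up. It looks the same turned half round.
- nest (a point): Centre of the pocket's floor, 12 mm above the bench. Pocket 64 mm along x, 100 mm along y (2 mm play round the unit); black walls 14 mm high, 8 mm thick; the long walls (at +x and -x) are open for the middle 44 mm so that fingers can pass. The unit's y goes along the nest's y, either way round. z up. The hinge line runs along the nest's x, 75 mm towards +y and 33 mm above this point.
- hinge (a point): Middle of the flap's hinge line, 45 mm above the bench; axes as the nest's, hinge line along x. Fixed to the fixture: an aluminium base plate 12 mm thick, 170 mm along x, from 70 mm on the nest's -y side to 120 mm on its +y side. The fixture is fixed to the bench, at a new place and yaw each time.
- flap_bar (a point): Middle of the flap's bar: round steel, 10 mm in diameter, 94 mm free between its end arms, parallel to the hinge line, 125 mm from it. Axes turn with the flap: x along the bar, y away from the hinge, z out of the mirror. Flap down: bar 45 mm above the bench, nothing under it, 40 mm free between bar and panel. The bar can turn between the pads, so the gripper may stay pointing down.
- flap (a joint): Angle of the mirror flap, rad: 0 lying flat, pointing away from the nest (along the nest's +y), growing as its bar swings up and back towards the nest; stop at 1.45. Mirror panel 106 mm along the hinge by 72 mm, black frame, 0.35 kg with bar. Free hinge: it falls back to 0 when released (about 2 N at the bar carries it).
- pointer (a joint): Angle of the setting pointer, rad, measured as the flap's: the flap is in line with the pointer when both values are equal. Set anew each time between 0.6 and 1.1; it stays by friction.
- pointer_tip (a point): Tip of the setting pointer: a black bar 8 mm wide, 115 mm long from the hinge line to this tip, 86 mm towards the nest's +x from the middle of the hinge line, next to a thin steel arc (round rod, 105 mm radius, 76 mm towards +x) that reaches 150 mm above the bench. Its y runs from the hinge line to the tip, x along the hinge line.
- square_unit: Bystander, loose: a unit of the same finish, but square, 90 x 90 mm, 38 mm high (too large for the nest). Origin: centre of underside.
- slim_unit: Bystander, loose: a unit of the same finish, but smaller, 46 (x) by 74 (y) mm, 22 mm high. Origin: centre of underside. The three units lie in changing places.
- multimeter: Bystander, loose: multimeter lying on its back, 80 (x) x 150 (y) mm, 43 mm high. Origin: centre of underside.
- mouse: Bystander, loose: computer mouse, 108 (x) x 60 mm, 33 mm high. Origin: centre of underside.
- screwdriver: Bystander, loose: screwdriver, 170 mm long along its x, about 30 mm high, lying.
- adapter: Bystander, loose: black power adapter, 50 (x) x 85 (y) mm, 32 mm high. Origin: centre of underside.
- connector: Bystander, loose: small metal connector block, 34 (x) x 52 (y) mm, 21 mm high. Origin: centre of underside.
There are look-alikes about, which are no part of the job. What is shaped like the unit but brown is not meant.

How it is judged (in metres and radians):
On the way:
1. the unit is fully home in the nest and let go, with the flap still down (x of unit in the frame of nest between -0.004 and 0.004 m and y of unit in the frame of nest between -0.004 and 0.004 m and z of unit in the frame of nest below 0.003 m and angle between unit's own z axis and vertical below 0.04 rad and angle between the y axis of unit and the y axis of nest, either way round below 0.08 rad and contact force between the fingers and unit below 0.05 N and value of joint flap below 0.15 rad), for 0.2 s.
At the end, for the whole second after the job is handed in: Unit home in the nest (4 mm off centre, 3 mm off the floor, 0.08 rad of yaw, 0.04 rad of tilt at most), clear of the fingers; flap within 0.1 rad of the pointer, slower than 0.1 rad/s, fingers pressing it with over 0.3 N, unit not touching it, through the last second (x of unit in the frame of nest between -0.004 and 0.004 m and y of unit in the frame of nest between -0.004 and 0.004 m and z of unit in the frame of nest below 0.003 m and angle between unit's own z axis and vertical below 0.04 rad and angle between the y axis of unit and the y axis of nest, either way round below 0.08 rad and contact force between the fingers and unit below 0.05 N and angle between the y axis of flap_bar and the y axis of pointer_tip, either way round below 0.1 rad and velocity of joint flap between -0.1 and 0.1 rad/s and contact force between the fingers and flap above 0.3 N and contact force between unit and flap below 0.05 N); the arm keeps its last pose, push and grip.
It fails at once if a bystander is moved by more than 30 mm (distance of any of square_unit, slim_unit, multimeter, mouse, screwdriver, adapter, connector from where it was at the start of the episode above 0.03 m).
It fails at once if the setting pointer is moved by more than 8 mm at its tip (distance of pointer_tip from where it was at the start of the episode above 0.008 m).
It fails at once if the unit is dropped: out of the fingers with its underside more than 40 mm above the bench (height (world z) of unit above 0.04 m and contact force between the fingers and unit below 0.02 N).
It also fails if it takes over 61 s, if anything falls off the work surface, if the arm or the gripper's body presses on something with over 40 N, if the wrist force passes 120 N, or if a joint passes its speed limit or range.

## Working session

There is one attempt and no reset: what is moved stays moved. The work goes in short steps, Python scripts to look and compute and a tool call to move; the robot and the scene stay as the last step left them, time stands still between calls to the robot, and variables do not carry over. Pictures are saved under pics/ and viewed, about 8 in all and at most 12, crops included, and the job is handed in when it is done.

Besides the shell and the picture viewer there is one more tool, called after "Request:" in YAML: its name, and indented under it one key for each argument. servo_tool: Moves the arm, as the interface text tells. Its arguments: {"type":"object","properties":{"rows":{"type":"array","items":{"type":"array","items":{"type":"number"}}}},"required":["rows"]}

```bash
ls; mkdir -p pics; cat > h.py <<'E'
from bench import *
import numpy as np, cv2
def shot(n,f=None):
    d=get_image(n)
    if f: cv2.imwrite('pics/'+f,d['image'][:,:,::-1])
    return d
def ray(d,u,v):
    K=np.array(d['mtx']);xd=(u-K[0,2])/K[0,0];yd=(v-K[1,2])/K[1,1]
    x,y=xd,yd
    for _ in range(30):
        s=1+d['k1']*(x*x+y*y);x,y=xd/s,yd/s
    E=np.array(d['extrinsics']);return E[:3,3],E[:3,:3]@np.array([x,-y,-1])
def onz(d,u,v,z):
    o,r=ray(d,u,v);return o+r*(z-o[2])/r[2]
def proj(d,P):
    E=np.array(d['extrinsics']);c=E[:3,:3].T@(np.array(P)-E[:3,3])
    x,y=c[0]/-c[2],-c[1]/-c[2];s=1+d['k1']*(x*x+y*y);K=np.array(d['mtx'])
    return np.array([K[0,0]*x*s+K[0,2],K[1,1]*y*s+K[1,2]])
def tri(d1,p1,d2,p2):
    o1,r1=ray(d1,*p1);o2,r2=ray(d2,*p2)
    t=np.linalg.lstsq(np.c_[r1,-r2],o2-o1,rcond=None)[0]
    a,b=o1+t[0]*r1,o2+t[1]*r2;return (a+b)/2,np.linalg.norm(a-b)
E
python3 - <<'E'
from h import *
for n in('scene','top'):
    d=shot(n,n+'0.png');print(n,np.round(d['mtx'],1).tolist(),d['k1'],np.round(d['extrinsics'],3).tolist())
print(read_state())
E
```

```text
pics
scene [[505.0, 0.0, 322.4], [0.0, 505.0, 205.5], [0.0, 0.0, 1.0]] -0.12534935466319408 [[0.803, -0.493, 0.335, 1029.527], [0.596, 0.65, -0.471, -703.024], [0.014, 0.578, 0.816, 1410.515], [0.0, 0.0, 0.0, 1.0]]
top [[463.6, 0.0, 319.4], [0.0, 463.6, 205.6], [0.0, 0.0, 1.0]] -0.11503585608553839 [[-0.03, 0.997, -0.065, 382.844], [-1.0, -0.029, 0.012, 87.265], [0.01, 0.065, 0.998, 1212.954], [0.0, 0.0, 0.0, 1.0]]
{'clock': 0.1, 'joints': array([-9.54397763e-01,  3.85491573e-01,  6.73787035e-03, -4.17369894e-04,
       -1.19400117e+00, -2.58551696e-01]), 'joint_vel': array([ 8.02391062e-06, -1.80084379e-03,  4.74129675e-03,  2.47514657e-03,
        5.84356142e-04, -4.18264845e-04]), 'joint_efforts': array([-9.39504498e-04, -3.93320310e+01,  1.88928473e+01,  4.19794008e+00,
       -2.56603016e-03, -7.78762601e-07]), 'position': array([ 218.7159228 , -584.9390468 ,  241.31674049]), 'ee_rot': array([-1.77894462e-01,  9.84049066e-01,  9.69225268e-04, -2.39169780e-04]), 'contact_force': array([ 0.09429156, -0.39735103, -0.31460496]), 'wrist_torque': array([ 0.00500597,  0.02622575, -0.00653631]), 'gripper_width': 85.8895352325635}
```

View pics/top0.png

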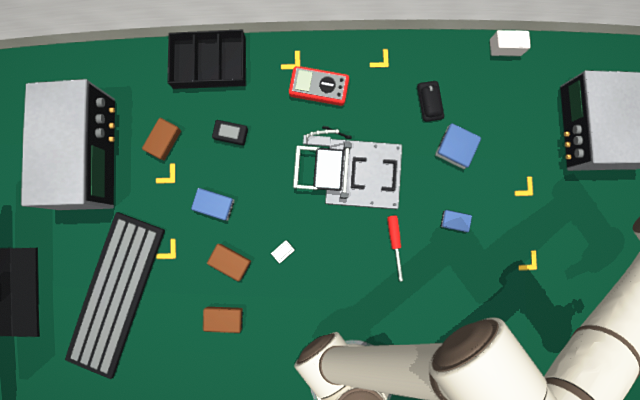

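View pics/scene0.png

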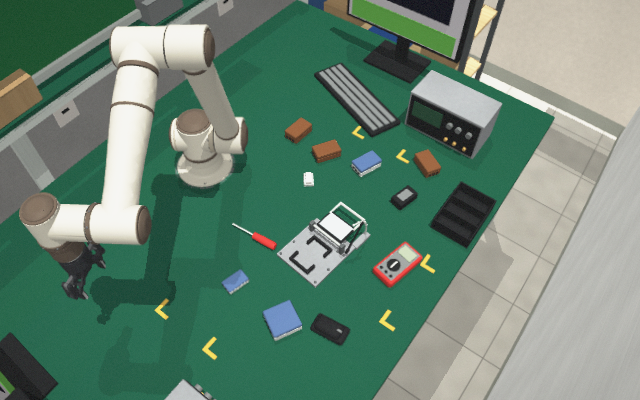

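Candidates in the top view: blue (213,204) oblong; blue (458,146) square; blue (456,221) slim; brown (161,139), (229,262) and (222,320) look-alikes. I choose (213,204) and check it by size and a close crop.

```bash
python3 - <<'E'
from h import *
for n in('top','scene'):
    d=shot(n);im=d['image'];h=cv2.cvtColor(im,cv2.COLOR_RGB2HSV)
    m=cv2.inRange(h,(100,80,80),(125,255,255))
    for c in cv2.findContours(m,0,1)[0]:
        if cv2.contourArea(c)<150: continue
        P=np.array([onz(d,u,v,38)[:2] for u,v in c[:,0]],np.float32)
        r=cv2.minAreaRect(P);b=cv2.boxPoints(r)
        e=max([b[1]-b[0],b[2]-b[1]],key=np.linalg.norm)
        print(n,c[:,0].mean(0).round(),np.round(r[0],1),np.round(r[1],1),'long dir',np.degrees(np.arctan2(e[1],e[0])).round(1))
    # fixture crop
    f=im[110:225,280:420] if n=='top' else im[190:300,265:385]
    u=im[180:230,180:250] if n=='top' else im[140:190,340:400]
    F=cv2.resize(f,None,fx=5,fy=5,interpolation=2)
    cv2.imwrite(f'pics/fix_{n}.png',F[:,:,::-1])
    if n=='top': cv2.imwrite('pics/unit_top.png',cv2.resize(u,None,fx=6,fy=6)[:,:,::-1])
E
```

```text
top [457. 221.] [ 410.1 -278.6] [72.  45.9] long dir 76.0
top [211. 204.] [472.2 348.1] [95.4 59.8] long dir 71.1
top [459. 145.] [ 607.7 -295.6] [90.1 90.4] long dir -27.9
scene [282. 318.] [ 608.5 -301.5] [88.8 90.6] long dir -27.2
scene [234. 280.] [ 418.4 -293.2] [73.5 43.3] long dir 75.9
scene [367. 161.] [474.1 342.5] [97.2 61.7] long dir 70.4
```

View pics/fix_top.png

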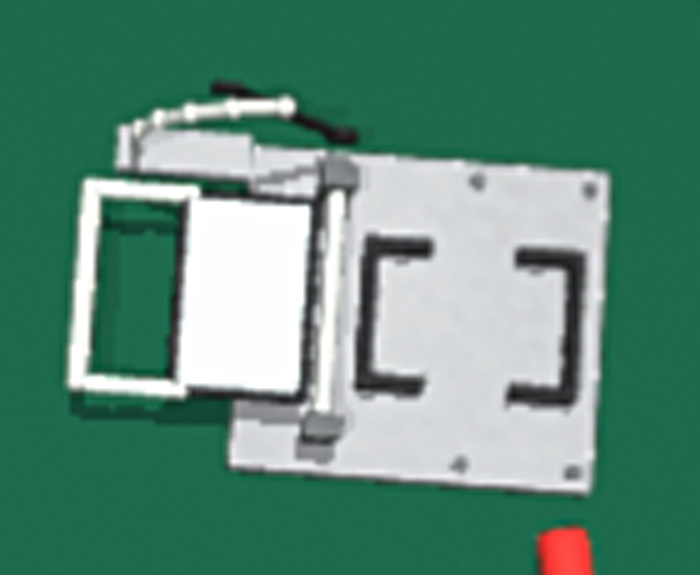

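View pics/unit_top.png

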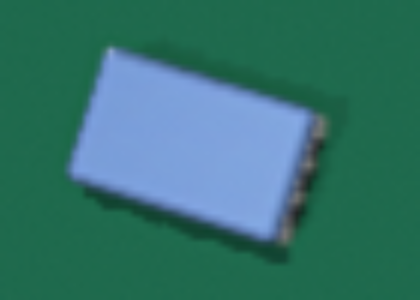

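View pics/fix_scene.png

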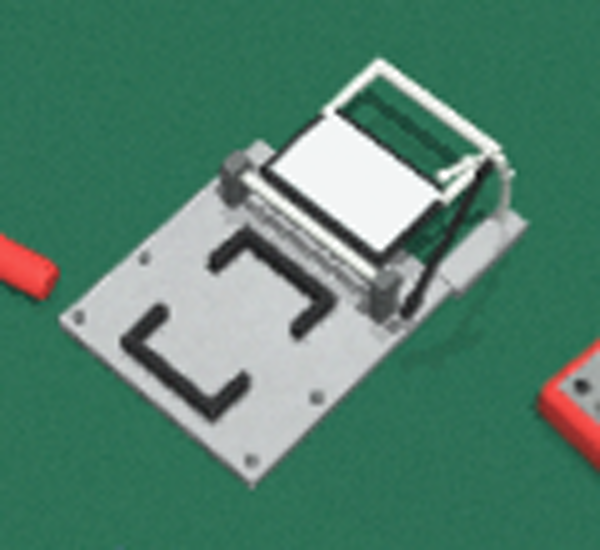

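Top crop: the chosen unit is a clean 95x60 blue rectangle (top view (211,204)). The nest brackets span crop px (355..585, 238..405), with the flap to the image's left and the pointer from about (352,137) to its tip (217,88). Scene crop: pointer foot (410,312), tip (485,170). Next I compute the fixture frame and pointer angle.

```bash
python3 - <<'E'
from h import *
dt=shot('top');ds=shot('scene')
def walls(d,x0,y0,x1,y1,n):
    g=cv2.cvtColor(d['image'],cv2.COLOR_RGB2GRAY)[y0:y1,x0:x1]
    m=(g<110).astype(np.uint8); k,l,s,c=cv2.connectedComponentsWithStats(m)
    out=[]
    for i in range(1,k):
        if s[i,4]>25:
            print(n,i,s[i]+[x0,y0,0,0,0]); ys,xs=np.where(l==i); out.append(np.c_[xs+x0,ys+y0])
    return out
W=walls(dt,350,155,400,195,'top'); S=walls(ds,287,234,334,275,'scene')
for d,w in((dt,W),(ds,S)):
    P=np.array([onz(d,u,v,24)[:2] for a in w for u,v in a],np.float32)
    r=cv2.minAreaRect(P);b=cv2.boxPoints(r);e=max([b[1]-b[0],b[2]-b[1]],key=np.linalg.norm)
    print(np.round(r[0],1),np.round(r[1],1),np.degrees(np.arctan2(e[1],e[0])))
# base plate corners top view z=12 : crop px /5 + (280,110)
for p in((608,172),(590,493),(229,467)): print('plate',onz(dt,280+p[0]/5-.4,110+p[1]/5-.4,12).round(1))
for p in((63,320),(253,484)): print('plate s',onz(ds,265+p[0]/5-.4,190+p[1]/5-.4,12).round(1))
f=lambda p,o:(o[0]+p[0]/5-.4,o[1]+p[1]/5-.4)
print('tip',tri(dt,f((217,88),(280,110)),ds,f((485,170),(265,190))))
print('foot',tri(dt,f((350,136),(280,110)),ds,f((410,312),(265,190))))
print('bar ends',tri(dt,f((90,187),(280,110)),ds,f((495,155),(265,190))),tri(dt,f((77,382),(280,110)),ds,f((380,66),(265,190))))
E
```

```text
top 1 [351 157  15  32 161]
top 2 [381 160  16  31 176]
scene 1 [287 234  11   9  55]
scene 2 [307 235  25  23 148]
scene 4 [289 251  26  24 149]
scene 5 [287 264  13  11  82]
[538.7 -69.9] [115.8  80.9] 84.319176
[535.6 -76.8] [141.3 145.2] -52.86075
plate [ 617.7 -148.1   12. ]
plate [ 448.4 -131.2   12. ]
plate [467.4  56.7  12. ]
plate s [ 451.6 -132.3   12. ]
plate s [ 617.5 -151.5   12. ]
tip (array([638.70092355,  58.33332261, 126.95313061]), np.float64(4.430932668271926))
foot (array([633.49727145,  -9.82469862,  42.82812988]), np.float64(0.10006472044480752))
bar ends (array([610.14094443, 123.20633176,  39.54741297]), np.float64(2.98284775598132)) (array([509.96913574, 132.72471868,  44.13445808]), np.float64(1.4438623363967171))
```

Nest ≈ (539,-70.5), yaw −5.7°, pointer ≈ 0.90 rad, unit ≈ (472.5,347.5) with its long axis at 71°. Moving: turn and travel.

Request:
servo_tool:
  rows:
    - [1,0,0,0,0,0,-8.4]
    - [1,0,0,0,0,0,-8.4]
    - [1,0,0,0,0,0,-8.4]
    - [1,0,0,0,0,0,-8.4]
    - [1,0,0,0,0,0,-8.4]
    - [1,0,0,0,0,0,-8.4]

```text
clock: 0.9
position: [218.9, -585.3, 242.2]
ee_rot: [-0.582, 0.813, 0.0, 0.0]
contact_force: [0.4, 0.1, 0.2]
gripper_width: 85.6
```

Request:
servo_tool:
  rows:
    - [1,-4.1,-0.9,0,0,0,0]
    - [1,-4.1,-0.9,0,0,0,0]
    - [1,-4.1,-0.9,0,0,0,0]
    - [1,-4.1,-0.9,0,0,0,0]
    - [1,-4.1,-0.9,0,0,0,0]
    - [1,-4.1,-0.9,0,0,0,0]
    - [1,-4.1,-0.9,0,0,0,0]
    - [1,-4.1,-0.9,0,0,0,0]
    - [1,-4.1,-0.9,0,0,0,0]
    - [1,-4.1,-0.9,0,0,0,0]
    - [1,-4.1,-0.9,0,0,0,0]
    - [1,-4.1,-0.9,0,0,0,0]

```text
clock: 2.1
position: [482.6, -154.2, 242.6]
ee_rot: [-0.58, 0.815, -0.0, 0.0]
contact_force: [0.8, -1.0, -0.0]
gripper_width: 85.2
```

Request:
servo_tool:
  rows:
    - [1,-3.9,1.4,0,0,0,0]
    - [1,-3.9,1.4,0,0,0,0]
    - [1,-3.9,1.4,0,0,0,0]
    - [1,-3.9,1.4,0,0,0,0]
    - [1,-3.9,1.4,0,0,0,0]
    - [1,-3.9,1.4,0,0,0,0]
    - [1,-3.9,1.4,0,0,0,0]
    - [1,-3.9,1.4,0,0,0,0]
    - [1,-3.9,1.4,0,0,0,0]
    - [1,-3.9,1.4,0,0,0,0]
    - [1,-3.9,1.4,0,0,0,0]
    - [1,0,0,0,0,0,0]

```text
clock: 3.3
position: [476.7, 304.2, 241.7]
ee_rot: [-0.582, 0.813, 0.0, 0.0]
contact_force: [-0.3, 0.6, -0.3]
gripper_width: 85.4
```

```bash
cat >> h.py <<'E'
from scipy.spatial.transform import Rotation as Ro
def go(x,y,z,yaw=None):
    s=read_state();R=Ro.from_quat(s['ee_rot']).as_matrix();y0=np.degrees(np.arctan2(R[1,1],R[0,1]))
    t=R.T@(np.array([x,y,z])-s['position'])
    print('t',round(s['clock'],2),'pos',s['position'].round(1),'yaw',y0.round(2),'tilt',R[:2,2].round(4),'F',s['contact_force'].round(1),'w',round(s['gripper_width'],1),'shift cm',(t/10).round(2),'turn z',None if yaw is None else round(y0-yaw,2),'j',s['joints'].round(2))
E
python3 -c "
from h import *
go(472.5,347.5,14,161)"
```

```text
t 3.3 pos [476.7 304.2 241.7] yaw 161.15 tilt [0.0006 0.0006] F [-0.3  0.6 -0.3] w 85.4 shift cm [-3.94  1.81 22.78] turn z 0.15 j [ 0.85  0.28 -0.14  0.   -1.14 -1.18]
```

Request:
servo_tool:
  rows:
    - [1,-3.9,1.8,0,0,0,0]
    - [1,0,0,4,0,0,0]
    - [1,0,0,4,0,0,0]
    - [1,0,0,4,0,0,0]
    - [1,0,0,3,0,0,0]
    - [1,0,0,2,0,0,0]
    - [1,0,0,2,0,0,0]
    - [1,0,0,2,0,0,0]
    - [1,0,0,1,0,0,0]
    - [1,0,0,0.5,0,0,0]
    - [1,0,0,0.2,0,0,0]
    - [1,0,0,0,0,0,0]

```text
clock: 4.5
position: [472.9, 343.0, 15.9]
ee_rot: [-0.58, 0.815, 0.0, 0.001]
contact_force: [0.5, -1.1, -0.4]
gripper_width: 85.6
```

Request:
servo_tool:
  rows:
    - [0.6,0,0,0,0,0,0]
    - [0.4,0,0,0,0,0,0]
    - [0.2,0,0,0,0,0,0]
    - [0,0,0,0,0,0,0]
    - [0,0,0,0,0,0,0]
    - [0,0,0,0,0,0,0]
    - [0,0,0,0,0,0,0]
    - [0,0,0,0,0,0,0]

```text
clock: 5.3
position: [472.9, 343.4, 16.5]
ee_rot: [-0.58, 0.814, 0.0, 0.001]
contact_force: [-1.9, 0.6, 6.4]
gripper_width: 59.1
```

Request:
servo_tool:
  rows:
    - [0,0,0,-0.5,0,0,0]
    - [0,0,0,-1,0,0,0]
    - [0,0,0,-2,0,0,0]
    - [0,0,0,-3,0,0,0]
    - [0,0,0,-3,0,0,0]
    - [0,0,0,-3,0,0,0]
    - [0,0,0,-3,0,0,0]
    - [0,0,0,-2,0,0,-4.4]
    - [0,0,0,0,0,0,-5]
    - [0,0,0,0,0,0,-4]

```text
clock: 6.3
position: [472.3, 342.5, 191.5]
ee_rot: [-0.672, 0.74, 0.0, 0.001]
contact_force: [-0.0, 0.2, -2.8]
gripper_width: 58.9
```

```bash
python3 -c "
from h import *
go(539,-70,110,174.3)"
```

```text
t 6.3 pos [472.3 342.5 191.5] yaw 174.46 tilt [0.0005 0.0014] F [-0.   0.2 -2.8] w 58.9 shift cm [ 40.43 -10.62   8.09] turn z 0.16 j [ 0.9   0.35 -0.17 -0.   -1.04 -1.  ]
```

Request:
servo_tool:
  rows:
    - [0,2,-0.6,0,0,0,0]
    - [0,3.5,-1,0,0,0,0]
    - [0,4,-1,0,0,0,0]
    - [0,4,-1,0,0,0,0]
    - [0,4,-1,0,0,0,0]
    - [0,4,-1,0,0,0,0]
    - [0,4,-1,0,0,0,0]
    - [0,4,-1,0,0,0,0]
    - [0,4,-1,0,0,0,0]
    - [0,3.5,-1,0,0,0,0]
    - [0,2,-1,0,0,0,0]
    - [0,1.4,-1,0,0,0,0]

```text
clock: 7.5
position: [546.7, -73.5, 190.2]
ee_rot: [-0.67, 0.743, 0.0, -0.001]
contact_force: [-0.5, -0.1, -2.0]
gripper_width: 58.5
```

Request:
servo_tool:
  rows:
    - [0,0,0,3,0,0,0]
    - [0,0,0,3,0,0,0]
    - [0,0,0,3,0,0,0]
    - [0,0,0,2,0,0,0]
    - [0,0,0,1,0,0,0]
    - [0,0,0,0,0,0,0]
    - [0,0,0,0,0,0,0]

```text
clock: 8.2
position: [548.4, -71.1, 71.2]
ee_rot: [-0.671, 0.741, -0.001, 0.0]
contact_force: [1.0, 0.1, -3.3]
gripper_width: 59.1
```

```bash
python3 - <<'E'
from h import *
go(539,-70,70,174.3)
a=[]
for n in('top','scene'):
    d=shot(n); c=(350,175) if n=='top' else (315,250)
    im=d['image'][c[1]-75:c[1]+65,c[0]-60:c[0]+70]
    a.append(cv2.resize(im,None,fx=3,fy=3,interpolation=2))
cv2.imwrite('pics/over.png',np.hstack(a)[:,:,::-1])
E
```

```text
t 8.2 pos [548.4 -71.1  71.2] yaw 174.3 tilt [ 0.0014 -0.0002] F [ 1.   0.1 -3.3] w 59.1 shift cm [-0.01  0.95  0.12] turn z -0.0 j [ 0.16  0.45 -0.38  0.   -0.74 -0.26]
```

View pics/over.png

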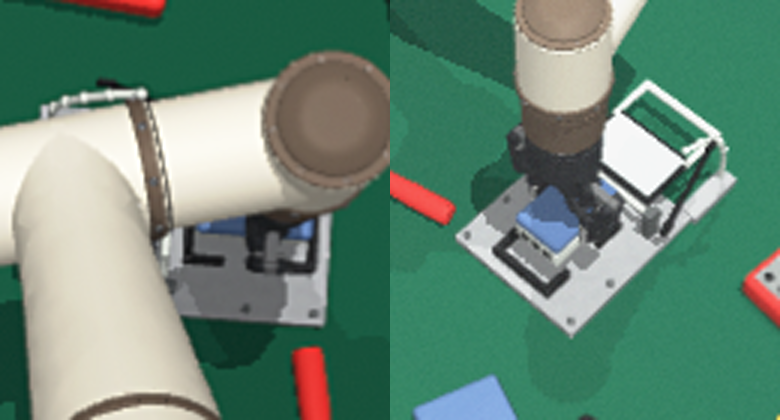

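Unit held square above the nest; the scene view shows its front end and the front bracket. Shift to nominal, lower to just above the walls, then look close.

Request:
servo_tool:
  rows:
    - [0,0,0.5,0,0,0,0]
    - [0,0,0.4,1,0,0,0]
    - [0,0,0,1,0,0,0]
    - [0,0,0,0.2,0,0,0]
    - [0,0,0,0,0,0,0]
    - [0,0,0,0,0,0,0]

```text
clock: 8.9
position: [539.2, -69.9, 48.2]
ee_rot: [-0.671, 0.741, -0.0, -0.0]
contact_force: [0.1, 0.1, -2.2]
gripper_width: 59.2
```

```bash
python3 - <<'E'
from h import *
go(539,-70,47,174.3)
d=shot('scene')
im=d['image'][225:290,280:370]
cv2.imwrite('pics/close.png',cv2.resize(im,None,fx=8,fy=8,interpolation=2)[:,:,::-1])
E
```

```text
t 8.9 pos [539.2 -69.9  48.2] yaw 174.31 tilt [-0.     -0.0002] F [ 0.1  0.1 -2.2] w 59.2 shift cm [0.01 0.01 0.12] turn z 0.01 j [ 0.17  0.47 -0.43  0.   -0.68 -0.27]
```

View pics/close.png

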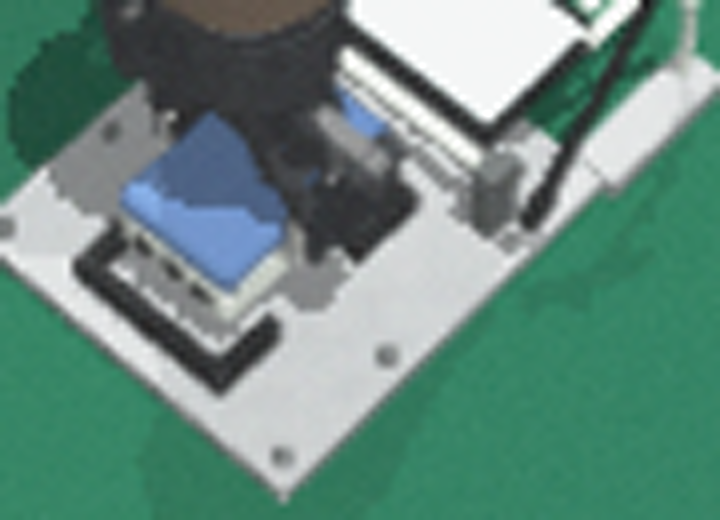

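```bash
python3 - <<'E'
from h import *
d=shot('scene')
g=lambda p,z:onz(d,280+p[0]/8-.44,225+p[1]/8-.44,z)[:2]
th=np.radians(-5.7);ax=np.array([np.cos(th),np.sin(th)]);ay=np.array([-ax[1],ax[0]])
n0=np.array([539,-70])
nf=lambda P:np.round([(P-n0)@ax,(P-n0)@ay],1)
for nm,p,z in(('uL',(122,190),69.7),('uR',(235,287),69.7),('uBR',(288,228),69.7),('wL',(75,262),26),('wR',(220,390),26),('wRi',(283,325),26),('pl',(284,494),12)):print(nm,nf(g(p,z)))
E
```

```text
uL [-28.3 -41.7]
uR [ 32.5 -43.2]
uBR [ 29.8 -10.8]
wL [-38.  -60.2]
wR [ 42.3 -62.6]
wRi [ 40.8 -25.4]
pl [ 85.7 -73.3]
```

```bash
python3 - <<'E'
from h import *
d=shot('top');e=shot('scene')
a=d['image'][160:218,345:403];b=e['image'][236:281,285:330]
r=lambda i:cv2.resize(i,(400,400),interpolation=2)
o=np.hstack([r(a),r(b)]).astype(float);o=255*(o/255)**.6
cv2.imwrite('pics/two.png',o[:,:,::-1].astype(np.uint8))
E
```

```text
(no output)
```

View pics/two.png

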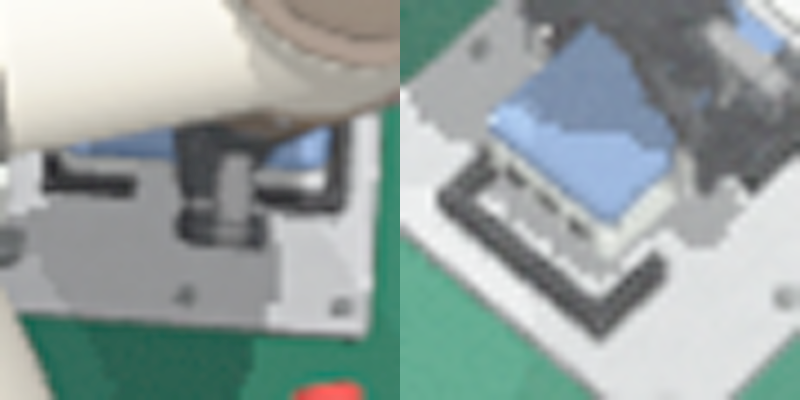

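```bash
python3 - <<'E'
from h import *
d=shot('top');e=shot('scene')
th=np.radians(-5.7);ax=np.array([np.cos(th),np.sin(th)]);ay=np.array([-ax[1],ax[0]]);n0=np.array([539,-70])
nf=lambda P:np.round([(P[:2]-n0)@ax,(P[:2]-n0)@ay],1)
s=58/400
T=lambda p:(345+p[0]*s-.43,160+p[1]*s-.43)
for nm,p,z in(('uF',(327,168),69.7),('uB',(72,152),69.7),('wF',(343,208),26),('wB',(44,190),26),('plate',(367,338),12)):print('top',nm,nf(onz(d,*T(p),z)))
q=45/400;S=lambda p:(285+(p[0]-400)*q-.44,236+p[1]*q-.44)
iS=lambda u:(400+(u[0]+.44-285)/q,(u[1]+.44-236)/q)
for yc in(0,5,10):
  for z in(69.7,31.7):
    for x in(-30,30):
      P=n0+x*ax+(yc-48)*ay;print(yc,z,x,np.round(iS(proj(e,[*P,z]))))
E
```

```text
top uF [-28.8 -42.2]
top uB [-29.7  50.3]
top wF [-38.  -56.1]
top wB [-39.3  56.4]
top plate [-85.  -70.5]
0 69.7 -30 [475. 122.]
0 69.7 30 [602. 226.]
0 31.7 -30 [479. 177.]
0 31.7 30 [603. 279.]
5 69.7 -30 [485. 113.]
5 69.7 30 [612. 216.]
5 31.7 -30 [489. 168.]
5 31.7 30 [613. 270.]
10 69.7 -30 [495. 104.]
10 69.7 30 [622. 207.]
10 31.7 -30 [498. 159.]
10 31.7 30 [623. 260.]
```

Top view: unit sits about +4 mm along nest y of the pocket (scene says 5–8), x within 1 mm. Correct by 4.5 mm and feel the way in.

Request:
servo_tool:
  rows:
    - [0,0.25,0,0,0,0,0]
    - [0,0.2,0,0,0,0,0]
    - [0,0,0,0.2,0,0,0]
    - [0,0,0,0.2,0,0,0]
    - [0,0,0,0.1,0,0,0]
    - [0,0,0,0.1,0,0,0]
    - [0,0,0,0.1,0,0,0]
    - [0,0,0,0,0,0,0]

```text
clock: 10.0
position: [538.3, -74.4, 41.1]
ee_rot: [-0.671, 0.741, 0.0, -0.0]
contact_force: [-0.5, 0.5, -1.8]
gripper_width: 59.5
```

Request:
servo_tool:
  rows:
    - [0,0,0,0.1,0,0,0]
    - [0,0,0,0.1,0,0,0]
    - [0,0,0,0.1,0,0,0]
    - [0,0,0,0,0,0,0]
    - [0,0,0,0,0,0,0]

```text
clock: 10.5
position: [538.4, -74.4, 38.3]
ee_rot: [-0.671, 0.741, 0.0, -0.0]
contact_force: [0.7, 0.2, -2.2]
gripper_width: 59.2
```

Already 4 mm inside the walls without contact. Continue down to the floor.

Request:
servo_tool:
  rows:
    - [0,0,0,0.1,0,0,0]
    - [0,0,0,0.1,0,0,0]
    - [0,0,0,0.1,0,0,0]
    - [0,0,0,0.1,0,0,0]
    - [0,0,0,0.1,0,0,0]
    - [0,0,0,0.1,0,0,0]
    - [0,0,0,0.1,0,0,0]
    - [0,0,0,0.1,0,0,0]
    - [0,0,0,0.05,0,0,0]
    - [0,0,0,0,0,0,0]
    - [0,0,0,0,0,0,0]

```text
clock: 11.6
position: [538.5, -74.4, 29.8]
ee_rot: [-0.671, 0.741, -0.0, 0.0]
contact_force: [-0.0, 0.8, -2.3]
gripper_width: 59.4
```

Request:
servo_tool:
  rows:
    - [0,0,0,0.05,0,0,0]
    - [0,0,0,0.05,0,0,0]
    - [0,0,0,0,0,0,0]
    - [0,0,0,0,0,0,0]

```text
clock: 12.0
position: [538.5, -74.4, 28.8]
ee_rot: [-0.671, 0.741, -0.0, -0.0]
contact_force: [0.6, 0.1, -2.8]
gripper_width: 59.1
```

Request:
servo_tool:
  rows:
    - [0,0,0,0.05,0,0,0]
    - [0,0,0,0.05,0,0,0]
    - [0,0,0,0,0,0,0]
    - [0,0,0,0,0,0,0]

```text
clock: 12.4
position: [538.5, -74.4, 28.5]
ee_rot: [-0.671, 0.741, -0.0, 0.0]
contact_force: [-2.8, 0.1, 4.8]
gripper_width: 59.1
```

Floor contact at the predicted height. Release and rise.

Request:
servo_tool:
  rows:
    - [0.72,0,0,0,0,0,0]
    - [0.8,0,0,0,0,0,0]
    - [0.9,0,0,0,0,0,0]
    - [1,0,0,0,0,0,0]
    - [1,0,0,0,0,0,0]
    - [1,0,0,0,0,0,0]

```text
clock: 13.0
position: [538.5, -74.4, 27.7]
ee_rot: [-0.671, 0.741, 0.0, -0.0]
contact_force: [-0.6, 0.3, 0.8]
gripper_width: 85.0
```

Request:
servo_tool:
  rows:
    - [1,0,0,-0.5,0,0,0]
    - [1,0,0,-1,0,0,0]
    - [1,0,0,-2,0,0,0]
    - [1,0,0,-3,0,0,0]
    - [1,0,0,-4,0,0,0]
    - [1,0,0,-4,0,0,0]
    - [1,0,0,-4,0,0,0]
    - [0.4,-2,0,0,0,0,0]
    - [0.4,-4,0,0,0,0,0]
    - [0.4,-4,0,0,0,0,0]
    - [0.4,-4,0,0,0,0,0]
    - [0.4,-4,0,0,0,0,0]

```text
clock: 14.2
position: [556.2, 106.1, 214.1]
ee_rot: [-0.671, 0.741, -0.0, 0.001]
contact_force: [0.3, -0.4, 0.7]
gripper_width: 34.1
```

```bash
python3 - <<'E'
from h import *
th=np.radians(-5.7);ax=np.array([np.cos(th),np.sin(th)]);ay=np.array([-ax[1],ax[0]])
P=np.array([539,-70.5])+200*ay-8*ax
print(P);go(*P,180,84.3);go(*P,180,264.3)
a=[]
for n,(y,x) in(('top',(110,280)),('scene',(190,265))):
    d=shot(n);a.append(cv2.resize(d['image'][y:y+120,x:x+130],None,fx=3,fy=3,interpolation=2))
cv2.imwrite('pics/rel.png',np.hstack(a)[:,:,::-1])
E
```

```text
[550.90350539 129.30567199]
t 14.2 pos [556.2 106.1 214.1] yaw 174.29 tilt [0.0014 0.0006] F [ 0.3 -0.4  0.7] w 34.1 shift cm [-2.25  0.76  3.41] turn z 89.99 j [ 0.47  0.31 -0.18  0.   -1.08 -0.57]
t 14.2 pos [556.2 106.1 214.1] yaw 174.29 tilt [0.0014 0.0006] F [ 0.3 -0.4  0.7] w 34.1 shift cm [-2.25  0.76  3.41] turn z -90.01 j [ 0.47  0.31 -0.18  0.   -1.08 -0.57]
```

View pics/rel.png

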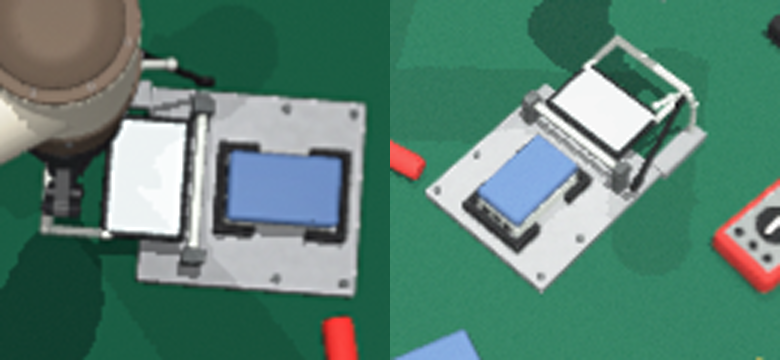

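Unit lies in the nest, square, with the flap down and the fingers clear. Next: turn the gripper 90° for the bar, and check the unit's pose numerically.

Request:
servo_tool:
  rows:
    - [0.4,0,0,0,0,0,-8.2]
    - [0.4,0,0,0,0,0,-8.2]
    - [0.4,0,0,0,0,0,-8.2]
    - [0.4,0,0,0,0,0,-8.2]
    - [0.4,0,0,0,0,0,-8.2]
    - [0.4,0,0,0,0,0,-8.2]
    - [0.4,0,0,0,0,0,-8.2]
    - [0.4,0,0,0,0,0,-8.2]
    - [0.4,0,0,0,0,0,-8.2]
    - [0.4,0,0,0,0,0,-8.1]
    - [0.4,0,0,0,0,0,-8.1]
    - [0.4,0,0,0,0,0,0]

```text
clock: 15.5
position: [556.2, 104.2, 213.6]
ee_rot: [0.999, -0.05, 0.0, -0.0]
contact_force: [0.0, -0.4, -0.3]
gripper_width: 34.4
```

```bash
python3 - <<'E'
from h import *
go(550.9,129,100,264.3)
th=np.radians(-5.7);ax=np.array([np.cos(th),np.sin(th)]);ay=np.array([-ax[1],ax[0]]);n0=np.array([539,-70])
for n,w in(('top',(345,150,405,200)),('scene',(280,225,335,275))):
    d=shot(n);x0,y0,x1,y1=w;im=d['image'][y0:y1,x0:x1];h=cv2.cvtColor(im,cv2.COLOR_RGB2HSV)
    m=cv2.inRange(h,(100,80,80),(125,255,255));c=max(cv2.findContours(m,0,1)[0],key=cv2.contourArea)[:,0]
    P=np.array([onz(d,u+x0,v+y0,50)[:2] for u,v in c],np.float32);r=cv2.minAreaRect(P);q=np.array(r[0])-n0
    print(n,np.round([q@ax,q@ay],1),np.round(r[1],1),r[2])
E
```

```text
t 15.5 pos [556.2 104.2 213.6] yaw -95.74 tilt [0.0007 0.0003] F [ 0.  -0.4 -0.3] w 34.4 shift cm [-0.78 -2.41 11.36] turn z -360.04 j [ 0.47  0.31 -0.18  0.   -1.08  1.  ]
top [-0.4  1.6] [96.8 60. ] 84.4493637084961
scene [ 1.7 -3.9] [95.2 59.2] 84.29267120361328
```

Request:
servo_tool:
  rows:
    - [0.4,-0.8,-2.4,0,0,0,0]
    - [0.4,0,0,3,0,0,0]
    - [0.4,0,0,3,0,0,0]
    - [0.4,0,0,3,0,0,0]
    - [0.4,0,0,2,0,0,0]
    - [0.4,0,0,2,0,0,0]
    - [0.4,0,0,2,0,0,0]
    - [0.4,0,0,1.5,0,0,0]
    - [0.4,0,0,0.8,0,0,0]
    - [0.4,0,0,0,0,0,0]

```text
clock: 16.6
position: [550.3, 129.0, 39.0]
ee_rot: [0.999, -0.05, -0.001, 0.001]
contact_force: [-0.3, 0.0, 0.8]
gripper_width: 34.3
```

Request:
servo_tool:
  rows:
    - [0.3,0,0,0,0,0,0]
    - [0.2,0,0,0,0,0,0]
    - [0.1,0,0,0,0,0,0]
    - [0,0,0,0,0,0,0]
    - [0,0,0,0,0,0,0]
    - [0,0,0,0,0,0,0]

```text
clock: 17.2
position: [551.1, 128.0, 41.0]
ee_rot: [0.999, -0.05, 0.0, 0.001]
contact_force: [1.8, -6.0, 1.6]
gripper_width: 7.6
```

```bash
python3 - <<'E'
from h import *
go(551,129,37,-95.7)
th=.90
for t in np.linspace(0,.9,10): print(t.round(2),np.round([12.5*(1-np.cos(t)),12.5*np.sin(t)],2))
E
```

```text
t 17.2 pos [551.1 128.   41. ] yaw -95.7 tilt [ 0.0004 -0.0014] F [ 1.8 -6.   1.6] w 7.6 shift cm [-0.02 -0.1   0.4 ] turn z -0.0 j [ 0.52  0.51 -0.38  0.   -0.69  0.95]
0.0 [0. 0.]
0.1 [0.06 1.25]
0.2 [0.25 2.48]
0.3 [0.56 3.69]
0.4 [0.99 4.87]
0.5 [1.53 5.99]
0.6 [2.18 7.06]
0.7 [2.94 8.05]
0.8 [3.79 8.97]
0.9 [4.73 9.79]
```

Request:
servo_tool:
  rows:
    - [0,0,0.01,-0.6,0,0,0]
    - [0,0,0.05,-0.65,0,0,0]
    - [0,0,0.07,-0.6,0,0,0]
    - [0,0,0.12,-0.63,0,0,0]
    - [0,0,0.15,-0.6,0,0,0]
    - [0,0,0.16,-0.6,0,0,0]
    - [0,0,0,0,0,0,0]

```text
clock: 17.9
position: [550.5, 123.0, 77.5]
ee_rot: [0.999, -0.05, 0.001, 0.0]
contact_force: [2.7, -3.8, -4.0]
gripper_width: 7.8
```

```bash
python3 - <<'E'
from h import *
go(551,129,37,-95.7)
a=[]
for n,(y,x) in(('top',(110,280)),('scene',(190,265))):
    d=shot(n);a.append(cv2.resize(d['image'][y:y+120,x:x+130],None,fx=3,fy=3,interpolation=2))
cv2.imwrite('pics/lift.png',np.hstack(a)[:,:,::-1])
E
```

```text
t 17.9 pos [550.5 123.   77.5] yaw -95.72 tilt [ 0.001  -0.0003] F [ 2.7 -3.8 -4. ] w 7.8 shift cm [-0.02 -0.6   4.05] turn z -0.02 j [ 0.51  0.45 -0.35  0.   -0.77  0.96]
```

View pics/lift.png

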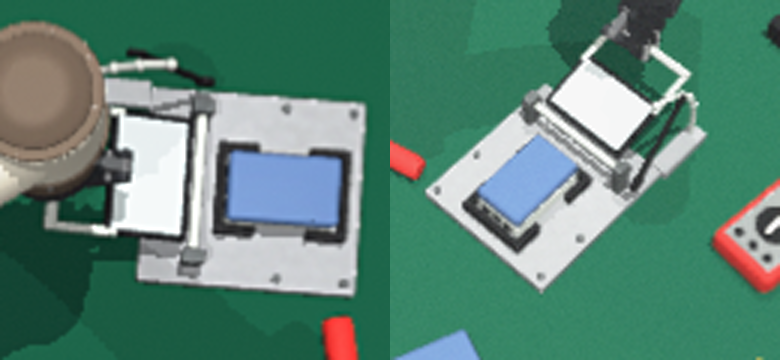

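The flap follows the gripper (at about 0.30 rad) and nothing else has moved. Continue along the arc to 0.90.

Request:
servo_tool:
  rows:
    - [0,0,0.24,-0.71,0,0,0]
    - [0,0,0.28,-0.69,0,0,0]
    - [0,0,0.33,-0.68,0,0,0]
    - [0,0,0.37,-0.66,0,0,0]
    - [0,0,0.4,-0.63,0,0,0]
    - [0,0,0.44,-0.6,0,0,0]
    - [0,0,0.48,-0.58,0,0,0]
    - [0,0,0.51,-0.55,0,0,0]
    - [0,0,0.54,-0.52,0,0,0]
    - [0,0,0.57,-0.48,0,0,0]
    - [0,0,0,0,0,0,0]
    - [0,0,0,0,0,0,0]

```text
clock: 19.2
position: [546.6, 84.0, 140.0]
ee_rot: [0.999, -0.049, 0.002, -0.002]
contact_force: [-2.5, 7.8, 6.4]
gripper_width: 7.2
```

```bash
python3 - <<'E'
from h import *
go(551,129,37,-95.7)
s=read_state();p=s['position'];h=np.array([546.4,4.1]);ay=np.array([.0993,.995])
print('angle',np.arctan2(p[2]+4-45,(p[:2]-h)@ay),np.hypot(p[2]+4-45,(p[:2]-h)@ay))
d=shot('scene');b=cv2.resize(d['image'][195:275,320:400],None,fx=7,fy=7,interpolation=2)
cv2.imwrite('pics/fin.png',b[:,:,::-1])
E
```

```text
t 19.2 pos [546.6  84.  140. ] yaw -95.65 tilt [0.0032 0.0029] F [-2.5  7.8  6.4] w 7.2 shift cm [-0.04 -4.49 10.32] turn z 0.05 j [ 0.44  0.36 -0.31 -0.   -0.89  1.03]
angle 0.8941192592501448 127.01359554691463
```

View pics/fin.png

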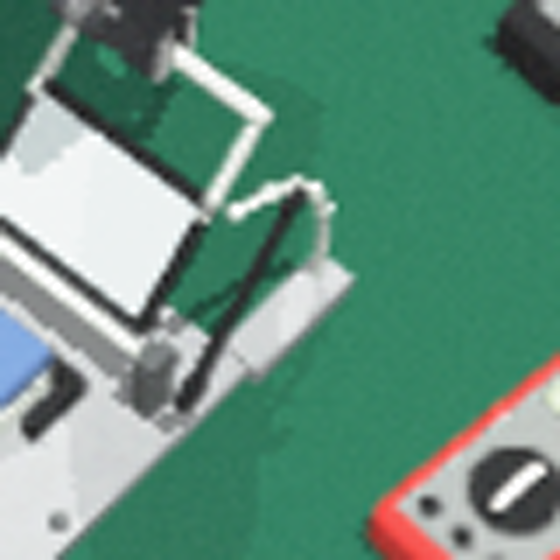

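The flap edge runs (145,325)→(268,115) and the pointer (185,405)→(300,190), nearly parallel. I turn the image slopes into angles.

```bash
python3 - <<'E'
from h import *
d=shot('scene')
ax=np.array([.995,-.0993,0]);ay=np.array([.0993,.995,0]);H=np.array([546.4,4.1,45])
def fit(p,q,x,r0,r1):
    f=lambda t:(lambda v:np.degrees(np.arctan2(-v[1],v[0])))(proj(d,H+x*ax+r1*(np.cos(t)*ay+np.array([0,0,np.sin(t)])))-proj(d,H+x*ax+r0*(np.cos(t)*ay+np.array([0,0,np.sin(t)]))))
    a=np.degrees(np.arctan2(p[1]-q[1],q[0]-p[0]));T=np.linspace(.5,1.2,141);F=np.array([f(t) for t in T])
    print(a,'theta',T[np.argmin(abs(F-a))],'deg/rad',(F[-1]-F[0])/.7)
fit((145,325),(208,210),53,8,80); fit((208,210),(268,115),51,80,125); fit((145,325),(268,115),52,8,125)
fit((185,405),(300,190),86,0,115); fit((410,312),(485,170),86,0,115)
# pointer by edge fit of dark pixels
g=cv2.cvtColor(d['image'],cv2.COLOR_RGB2GRAY)[195:275,320:400]
g=cv2.resize(g,None,fx=7,fy=7,interpolation=2)
def line(poly,x,r0,r1):
    m=np.zeros_like(g);cv2.fillPoly(m,[np.array(poly,np.int32)],255);ys,xs=np.where((m>0)&(g<75))
    vx,vy,cx,cy=cv2.fitLine(np.c_[xs,ys].astype(np.float32),2,0,.01,.01).ravel()
    if vx<0:vx,vy=-vx,-vy
    print(len(xs));fit((0,0),(vx,vy),x,r0,r1)
line([(170,400),(285,180),(315,195),(205,415)],86,5,110)
line([(140,320),(195,215),(220,222),(165,325)],53,8,80)
# top view pointer, tip and foot picks
e=shot('top');cs=[]
for t in(.8,.9,1.0): print(t,proj(e,H+86*ax+115*(np.cos(t)*ay+np.array([0,0,np.sin(t)]))),proj(d,H+86*ax+115*(np.cos(t)*ay+np.array([0,0,np.sin(t)]))))
print('seen tip top',280+217/5-.4,110+88/5-.4,'scene',320+300/7-.43,195+188/7-.43)
E
```

```text
61.284922471883405 theta 0.915 deg/rad 21.933562325321077
57.724355685422374 theta 0.735 deg/rad 21.989082125482796
59.641884541233374 theta 0.835 deg/rad 21.963858946513348
61.85839876773828 theta 0.9650000000000001 deg/rad 20.68375662645991
62.15837393004218 theta 0.9750000000000001 deg/rad 20.68375662645991
3936
60.66617 theta 0.905 deg/rad 20.683584820061512
1604
58.79457 theta 0.7949999999999999 deg/rad 21.933562325321077
0.8 [316.49815112 127.52639826] [365.75521037 219.90051021]
0.9 [320.15499165 127.03898233] [364.16422075 220.25048067]
1.0 [324.15768959 126.65746952] [362.3779222  220.91455823]
seen tip top 323.0 127.19999999999999 scene 362.4271428571428 221.42714285714285
```

Pointer reads about 0.95 by several fits; the flap reads about 0.06–0.1 below it in the same image. Raise the flap by about 0.06 rad and check from both views.

Request:
servo_tool:
  rows:
    - [0,0,0.2,-0.16,0,0,0]
    - [0,0,0.2,-0.15,0,0,0]
    - [0,0,0.2,-0.15,0,0,0]
    - [0,0,0,0,0,0,0]
    - [0,0,0,0,0,0,0]

```text
clock: 19.85
position: [546.1, 78.6, 144.5]
ee_rot: [0.999, -0.049, 0.002, -0.002]
contact_force: [-2.8, 7.5, 6.1]
gripper_width: 7.6
```

```bash
python3 - <<'E'
from h import *
go(551,129,37,-95.7)
p=read_state()['position'];h=np.array([546.4,4.1]);ay=np.array([.0993,.995])
print('angle',np.arctan2(p[2]+4-45,(p[:2]-h)@ay),np.hypot(p[2]+4-45,(p[:2]-h)@ay))
d=shot('scene');e=shot('top')
b=cv2.resize(d['image'][195:255,330:390],(396,396),interpolation=2);a=cv2.resize(e['image'][120:200,285:365],(400,400),interpolation=2)[:396]
cv2.imwrite('pics/fin2.png',np.hstack([a,b])[:,:,::-1])
E
```

```text
t 19.85 pos [546.1  78.6 144.5] yaw -95.65 tilt [0.0035 0.0037] F [-2.8  7.5  6.1] w 7.6 shift cm [-0.04 -5.03 10.77] turn z 0.05 j [ 0.44  0.35 -0.31 -0.   -0.9   1.04]
angle 0.9498534789075989 127.27247646942656
```

View pics/fin2.png

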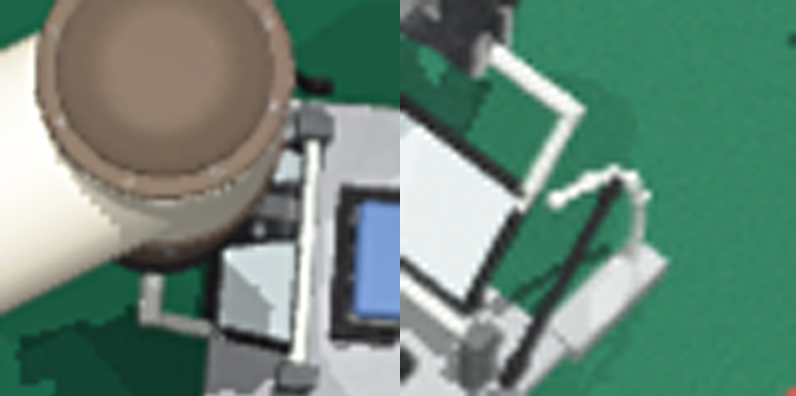

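```bash
python3 - <<'E'
from h import *
e=shot('top');d=shot('scene')
ax=np.array([.995,-.0993,0]);ay=np.array([.0993,.995,0]);H=np.array([546.4,4.1,45])
Q=lambda x,r,t:H+x*ax+r*(np.cos(t)*ay+np.array([0,0,np.sin(t)]))
for t in(.8,.85,.9,.95,1.0,1.05): print(t,'bar-x',proj(e,Q(-48,125,t)).round(1),'panel edge',proj(e,Q(-53,80,t)).round(1),'tip',proj(e,Q(86,115,t)).round(1),'scene barcorner',proj(d,Q(52,125,t)).round(1),'tip',proj(d,Q(86,115,t)).round(1))
S=lambda p:np.round([330+(p[0]-400)/6.6-.42,195+p[1]/6.6-.42],1)
print('seen bar',285+152/5-.4,120+322/5-.4,'panel',285+210/5-.4,120+325/5-.4,'scene bar',S((578,113)),'tip',S((618,183)))
for n,p,q in(('flap',(475,308),(580,112)),('ptr',(508,385),(618,183))): print(n,np.degrees(np.arctan2(p[1]-q[1],q[0]-p[0])))
E
```

```text
0.8 bar-x [309.5 182.8] panel edge [322.5 187.3] tip [316.5 127.5] scene barcorner [358.9 211. ] tip [365.8 219.9]
0.85 bar-x [311.5 182.7] panel edge [323.7 187.2] tip [318.3 127.3] scene barcorner [358.  211.1] tip [365. 220.]
0.9 bar-x [313.5 182.6] panel edge [325.  187.2] tip [320.2 127. ] scene barcorner [357.1 211.3] tip [364.2 220.3]
0.95 bar-x [315.7 182.6] panel edge [326.4 187.2] tip [322.1 126.8] scene barcorner [356.1 211.6] tip [363.3 220.5]
1.0 bar-x [317.9 182.6] panel edge [327.8 187.2] tip [324.2 126.7] scene barcorner [355.1 212. ] tip [362.4 220.9]
1.05 bar-x [320.2 182.6] panel edge [329.3 187.2] tip [326.3 126.5] scene barcorner [354.1 212.4] tip [361.4 221.4]
seen bar 315.0 184.0 panel 326.6 184.6 scene bar [356.5 211.7] tip [362.6 222.3]
flap 61.82140989004083
ptr 61.429301451533405
```

Flap ≈0.94–0.95 (kinematics, top and scene); pointer ≈0.95–0.97; image slopes 61.8° vs 61.4°. Well within 0.1 rad. Settle briefly and hand in.

Request:
servo_tool:
  rows:
    - [0,0,0,0,0,0,0]
    - [0,0,0,0,0,0,0]
    - [0,0,0,0,0,0,0]

```text
clock: 20.35
position: [546.1, 78.6, 144.5]
ee_rot: [0.999, -0.049, 0.002, -0.002]
contact_force: [-1.9, 9.3, 5.6]
gripper_width: 7.5
```

```bash
python3 -c "
from h import *
go(546,78.6,144.5);print(job_done())"
```

```text
t 20.35 pos [546.1  78.6 144.5] yaw -95.64 tilt [0.0034 0.0036] F [-1.9  9.3  5.6] w 7.5 shift cm [-0.01  0.   -0.  ] turn z None j [ 0.44  0.35 -0.31 -0.   -0.9   1.04]
the job is handed in; nothing more can be done
None
```

I lowered the blue 60x96 unit into the nest and let go of it once it touched the floor. I then lifted the flap by its bar and handed the job in at 20.4 s with the gripper still holding it. The hand-in gave no verdict.

**Unit:** it touched the floor at the height I expected and sits square in the pocket, within about 0.2° of the nest. The top camera put it 0.4 mm and 1.6 mm off my nest estimate. The scene camera put it 1.7 mm and −3.9 mm off, but that camera read the fixture itself about 3 mm off in the same direction. Both therefore fit the 2 mm play.

**Flap:** the last readings put it at 0.93–0.955 rad and the pointer at 0.945–0.99 rad, so they should agree to within about 0.05 rad (limit 0.1). In the scene image their slopes were 61.8° and 61.4°. The arm was still at the end.

- **Finger opening:** it read 7.5 mm on the 10 mm bar, which I did not explain, but the flap followed the gripper throughout.
- **Other things on the bench:** I did not measure the bystanders or the pointer for movement afterwards. I saw no sign of either being moved.

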